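Prop the slumped cutting board back up

ROBOT

A 6-joint arm with a two-finger parallel gripper is mounted at the origin on the work surface. World frame = base frame: x ahead of the robot, y to its left, z up, the work surface at z = 0. Lengths are in m, angles in rad, forces in N, time in s.
With the tool pointing down it reaches from about 0.325 to 0.9 m from the base axis. Payload 3.5 kg.
Tool frame: the origin (TCP) lies at the centre of the arm's flange, where the gripper is bolted on; the fingertips stand 173 mm ahead of it and the grasp point (between the pads) lies 155 mm ahead of it; z points along the fingers, y is the line along which they close (so a half turn about z gives the same grasp; the last joint's range is limited). The gripper opens to 85 mm and grips with 20 to 120 N. Pads are 22 mm wide; open, the fingers measure 114 mm over their backs; the gripper's body (76 mm by 85 mm) begins 54 mm behind the grasp point. The pads swing forward as they close: fully open they stand 13 mm farther back than shut.
Start: joints at [-1.204, 0.276, -0.026, 1.268, 0, 1.467], TCP at [0.283, -0.557, 0.405] pointing down, gripper open.
Joint ranges: [-3.12, 3.12], [-0.85, 1.88], [-1.08, 1.24], [-1.95, 2.15], [-1.57, 1.53], [-3.14, 3.14]. Speed limits (rad/s): [2.57, 2.57, 3.14, 3.14, 3.14, 3.14].

INTERFACE

Orientations are given as a unit quaternion [x, y, z, w].
In Python, from station import * gives the robot as it stands.
- The arm moves only by the shell command python3 -m creep 'ROWS' [OPENING] [FORCE]. ROWS is JSON, a list of rows, each a list of 6 numbers: the shift along the tool's x, y, z in units of 0.8 m (1.0 is 0.8 m), then the turn, a rotation vector about the tool's x, y, z in units of 180 degrees (1.0 is 180 degrees). In form: [[tx, ty, tz, ax, ay, az], ...]. A call has 1 to 5 rows; each row is the pose to reach, as a shift and turn from the pose commanded when the call began, along the tool's axes at that moment, turning the shorter way round; what a row does not reach only later rows make up. A row lasts 1/10 s, in which the tool goes at most 50 mm and 8.59 degrees, less where a joint would pass 70% of its speed; a pose out of reach is approached as far as the arm can. A call with a number of a shift or a turn outside -1 to 1 is refused whole. A call with a gripper value outside its range is refused whole. OPENING is the closure, from 0 (fully open) to 1 (shut), set as the call begins (- or left out, the last holds). The fingers move at their own pace and stop on an object; FORCE is the grip in N (left out, the last holds). Time passes only in rows, so rows that repeat a pose let the fingers close. It gives the time, the measured TCP pose, the force, the opening and the grip force at its end, in the units of the state.
- get_state(): the state, without advancing time (a new reading comes with each control period).
- grab_frame(name): name is "side" or "top" or "wrist"; returns a dict with "image" (480x640x3 uint8, red, green, blue), "z_map" (480x640 float32, m along the optical axis (not along the pixel's ray), 0 where there is no reading), "camera_matrix" (3x3 intrinsics, pixels), "extrinsics" (4x4, takes a point from world to camera coordinates); the wrist camera has in their place "hand_eye" (4x4, takes a point from camera to tool coordinates, whose origin is the TCP and whose axes are the flange's). Camera axes: x right, y up, looking along -z (the intrinsics and any distortion apply to the point x, -y, -z); pixel columns grow to the right and rows downward; lengths in m; the calibration is good to about 2 mm. A picture is of the moment at which its call begins: read the wrist's pose just before it.
- sign_off(): hands the job in; it is judged then, once.
The state is a dict: "time": time; "qpos": joint angles; "qd": joint speeds; "effort": joint torques, N m; "ee_pos": TCP position; "tcp_rot": TCP orientation; "wrist_force": force on the tool from outside, world axes, zero at the start; "ft_torque": the same for the moment, N m; "finger_gap": finger opening in m; "finger_force": force on a finger pad.
Only numpy, scipy, OpenCV 4.12 (cv2) and the standard library are available. Lean on these libraries where they do the work, as an engineer would, in place of code of your own. Each camera call takes 0.05 s, during which the arm holds its last target. There are 200 camera calls.

TASK

The bamboo cutting board has slumped down onto the red-lidded container. Tip it back up without dropping or slamming it, so that it stands on its lower end just in front of the black floor strip and leans back against the cabinet's left panel; then slide the red-lidded container squarely up against its foot so it cannot slip again. Leave the other kitchen things where they are.

Things in the scene. Friction and masses are not known exactly. Their poses are not given: they have to be found in the camera images.
- wall (a point): Foot of the inner face of the cabinet's fixed left panel (pale wood, 460 mm long, rising 252 mm above the cabinet floor), mid length, on the cabinet floor, 18 mm above the work surface. x runs along the panel away from the robot, y points horizontally INTO the panel, z up. The open white door is fixed to the panel's near end. A 50 mm high rail closes the floor's far edge at x = +218 mm.
- strip (a point): Fixed black floor strip parallel to the panel, 300 long, 12 wide, 12 mm high, with a 38 mm gap to the panel: middle of its lower edge away from the panel (50 mm from it), on the cabinet floor. Axes as wall. It stops the board's foot sliding to the panel.
- board: Striped bamboo cutting board, 240 x 150 x 14 mm, 0.4 kg, loose. Origin: centre of its lower end face. z along the length to the upper end, x along the width, y through the thickness (to the panel once upright). At first it slopes 32 deg: lower end by the strip, upper end 127 mm above the floor, away from the panel, overhanging the tub by 20 mm (level). Leant, about 14 deg from vertical.
- board_top (a point): Middle of the board's upper end, on the edge of the face (+y) that will touch the panel; axes as the board.
- board_foot (a point): Middle of the board's lower end, on the edge of the face (+y) that looks to the panel once upright; axes as the board.
- tub: Closed clear container with red lid, 200 x 55 x 79 mm (its x, y, z), about 0.6 kg, loose, standing on the cabinet floor under the board, its ends jutting out at both sides. Origin: centre of its underside; +y faces the board's foot and the panel. Rigid.
- tub_face (a point): Foot of the red-lidded container's +y face, middle, at floor level; axes as the container.
- spare_tub: Clear container with blue lid, 100 x 70 x 60 mm, on the cabinet floor; origin at the centre of its underside. Leave alone.
- garlic_jar: White ceramic garlic jar with a blue band, 72 mm across, 98 mm tall, on the cabinet floor; origin at the centre of its underside. Leave alone.
- pot_lid: Stainless steel stockpot lid lying knob up, 200 mm across, 48 mm high; origin at the centre of its underside. Leave alone.
- sieve: Black plastic sieve, bowl 144 mm across, 45 mm high, flat handle along its +x reaching 160 mm from the bowl's axis; origin at the centre of its underside. Leave alone.
Mind the look-alikes: they are no part of the job. Leave any pink, purple or turquoise look-alike of the tub alone.

How it is judged:
On the way:
1. the board stands on its lower end and leans against the left panel (angle between board's own z axis and vertical between 0.12 and 0.45 rad and y of board_top in the frame of wall above -0.012 m and linear speed of board below 0.03 m/s), for 0.2 s.
At the end, for the whole second after the job is handed in: Board on its lower end on the cabinet floor, foot face 44-85 mm from the panel, parallel to it within 9 deg, top within 12 mm of the panel, leaning 7-26 deg. Red-lidded container upright, face within 12 mm of the foot, square within 11 deg, centred within 55 mm. Both at rest (angle between board's own z axis and vertical between 0.12 and 0.45 rad and y of board_top in the frame of wall above -0.012 m and height (world z) of board_foot below 0.028 m and y of board_foot in the frame of wall between -0.085 and -0.044 m and angle between the x axis of board and the x axis of wall, either way round below 0.15 rad and y of tub_face in the frame of board above -0.019 m and x of tub_face in the frame of board between -0.055 and 0.055 m and angle between the x axis of tub and the x axis of board, either way round below 0.2 rad and angle between tub's own z axis and vertical below 0.06 rad and linear speed of each of board, tub below 0.02 m/s); the robot touches nothing.
It fails at once if the board is dropped or slammed (turns faster than 4 rad/s) (angular speed of board above 4 rad/s).
It fails at once if the red-lidded container is tipped over (angle between tub's own z axis and vertical above 0.5 rad).
It fails at once if another kitchen thing is displaced by more than 25 mm (distance of any of spare_tub, garlic_jar, pot_lid, sieve from where it was at the start of the episode above 0.025 m).
It also fails if it takes over 54 s, if anything falls off the work surface, if the arm or the gripper's body presses on something with over 40 N, if the wrist force passes 120 N, or if a joint passes its speed limit or range.

## Working session

There is one attempt and no reset: what is moved stays moved. The work goes in short steps, Python scripts to look and compute and a shell command to move; the robot and the scene stay as the last step left them, time stands still between calls to the robot, and variables do not carry over. Pictures are saved under pics/ and viewed, at most 10 in all, crops included, and the job is handed in when it is done.

```bash
ls; mkdir -p pics; cat > h.py <<'E'
from station import *
import numpy as np, cv2
from scipy.spatial.transform import Rotation as R
def cloud(f):
    K=f["camera_matrix"];d=f["z_map"];v,u=np.mgrid[0:480,0:640]
    p=np.stack([(u-K[0,2])/K[0,0]*d,-(v-K[1,2])/K[1,1]*d,-d],-1)
    if "extrinsics" in f: T=np.linalg.inv(f["extrinsics"])
    else:
        s=get_state();W=np.eye(4);W[:3,:3]=R.from_quat(s["tcp_rot"]).as_matrix();W[:3,3]=s["ee_pos"];T=W@f["hand_eye"]
    w=p@T[:3,:3].T+T[:3,3]; w[d<=0]=np.nan
    return w
def snap(n,name):
    f=grab_frame(n);cv2.imwrite(f"pics/{name}.png",f["image"][:,:,::-1]);np.savez(f"{name}.npz",w=cloud(f),im=f["image"]);return f
E
python3 - <<'E'
from h import *
print(get_state())
for n in("top","side"):
    f=snap(n,n+"0");print({k:v for k,v in f.items() if k not in("image","z_map")})
E
```

```text
pics
{'time': 0.0, 'qpos': array([-1.20440655e+00,  2.77130462e-01, -2.78922481e-02,  1.26798580e+00,
        1.97472146e-05,  1.46740212e+00]), 'qd': array([-0.00050133,  0.00223138,  0.00145168,  0.00045786, -0.00010351,
        0.00028639]), 'effort': array([ 1.81247295e-03, -4.45502186e+01,  2.95206857e+01,  1.63844257e-02,
        1.02068736e-04, -6.22838357e-06]), 'ee_pos': array([ 0.28278764, -0.55692215,  0.40355549]), 'tcp_rot': array([ 9.72538891e-01,  2.32737795e-01, -1.35241111e-04, -1.09783454e-03]), 'wrist_force': array([-0.07835796, -0.21151159, -0.25264304]), 'ft_torque': array([ 0.02528051, -0.01523804, -0.01055072]), 'finger_force': 0.0, 'finger_gap': 0.08550267601375729}
{'camera_matrix': array([[617.6594545 ,   0.        , 315.8729466 ],
       [  0.        , 617.6594545 , 242.94473288],
       [  0.        ,   0.        ,   1.        ]]), 'extrinsics': array([[-0.01927015, -0.9996633 ,  0.01737652, -0.01269014],
       [ 0.99006601, -0.01665834,  0.139613  , -0.48939732],
       [-0.13927653,  0.01989427,  0.99005367, -1.57170544],
       [ 0.        ,  0.        ,  0.        ,  1.        ]])}
{'camera_matrix': array([[475.07352579,   0.        , 321.37337958],
       [  0.        , 475.07352579, 234.91690403],
       [  0.        ,   0.        ,   1.        ]]), 'extrinsics': array([[-0.33823772, -0.94093375, -0.01545692,  0.17774603],
       [ 0.73607955, -0.27476096,  0.61862211, -0.43496645],
       [-0.58632938,  0.1978638 ,  0.78553662, -1.13789726],
       [ 0.        ,  0.        ,  0.        ,  1.        ]])}
```

View pics/top0.png

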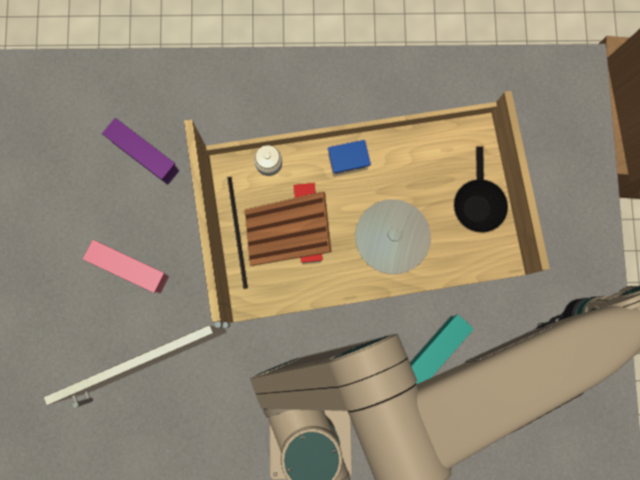

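View pics/side0.png

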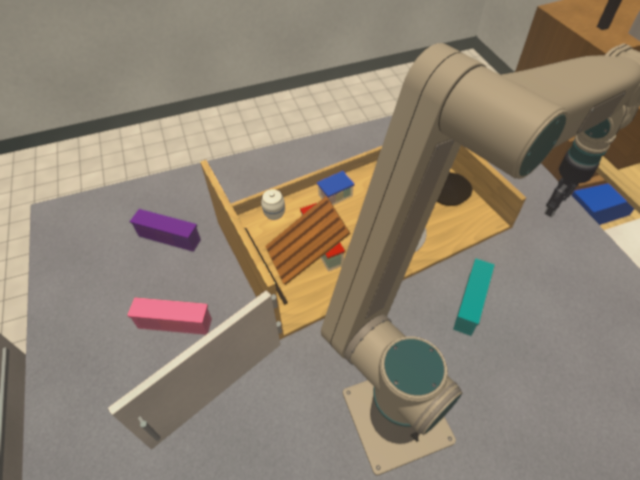

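The top view shows the striped board at (287,229), with red lid ends at (305,189) and (312,259). The strip runs (230,178)-(245,287), the jar is at (267,158), the blue tub at (349,156), the pot lid at (393,236) and the sieve at (481,205). Possible confusions with the red-lidded tub: purple (140,152), pink (124,266), turquoise (441,348) and blue (349,156). The tub under the board is the only one with a red lid, so I choose that one. Next I measure it and take a close crop.

```bash
cat > m.py <<'E'
from h import *
def rect(p):
    c,s,a=cv2.minAreaRect((p[:,:2]*1000).astype(np.float32)); return np.round(c,1),np.round(s,1),round(a,2),np.round(np.nanmedian(p[:,2])*1000,1)
def meas(n):
    d=np.load(n+".npz");w=d["w"];im=d["im"];hsv=cv2.cvtColor(im,cv2.COLOR_RGB2HSV)
    H,S,V=[hsv[...,i].astype(int) for i in range(3)]
    x,y,z=np.moveaxis(w,-1,0)
    inr=(x>.25)&(x<.9)&(y>-.15)&(y<.35)
    red=((H<5)|(H>174))&(S>190)&(V>110)&inr&(z>.07)&(z<.12)
    k=np.ones((2,2),np.uint8);red=cv2.erode(red.astype(np.uint8),k)>0
    print(n,"red",red.sum(),rect(w[red]) if red.sum()>5 else 0)
    blk=(V<45)&inr&(y>.12)&(z<.05)&(z>.01)
    print("strip",blk.sum(),rect(w[blk]))
    wl=inr&(z>.262)&(z<.285)&(y>.1)
    print("paneltop",wl.sum(),rect(w[wl]))
    return w,im,H,S,V,inr
if __name__=="__main__":
    for n in("top0","side0"):
        w,im,H,S,V,inr=meas(n);z=w[...,2]
        b=inr&(S>80)&(H<16)&(H>=5)&(V<175)&(z>.035)&(z<.17)&(w[...,1]>-.06)&(w[...,1]<.2)
        nn,lab,st,_=cv2.connectedComponentsWithStats(cv2.morphologyEx(b.astype(np.uint8),cv2.MORPH_CLOSE,np.ones((5,5))))
        i=1+st[1:,4].argmax();b=b&(lab==i);P=w[b];c=P.mean(0)
        A=np.c_[P[:,:2],np.ones(len(P))];co=np.linalg.lstsq(A,P[:,2],rcond=None)[0];r=P[:,2]-A@co
        P=P[abs(r)<.006];A=np.c_[P[:,:2],np.ones(len(P))];co=np.linalg.lstsq(A,P[:,2],rcond=None)[0]
        nrm=np.array([-co[0],-co[1],1]);nrm/=np.linalg.norm(nrm)
        u=np.array([co[0],co[1],co[0]**2+co[1]**2]);u/=np.linalg.norm(u);v=np.cross(nrm,u)
        q=np.c_[P@u,P@v];cc,s,a=cv2.minAreaRect((q*1000).astype(np.float32))
        C=cc[0]/1e3*u+cc[1]/1e3*v+(np.array([0,0,co[2]])@nrm)*nrm
        print("board n",len(P),"slope",np.degrees(np.arccos(nrm[2])),"u",u,"C",C,"rect",s,a)
        print("zrange",np.percentile(P[:,2],[1,99]))
    im=cv2.imread("pics/side0.png");cv2.imwrite("pics/crop.png",cv2.resize(im[150:330,190:430],None,fx=3,fy=3))
E
python3 m.py
```

```text
top0 red 1 0
strip 160 (array([523.3, 183.6]), array([287.7,   5.1]), 8.2, np.float64(29.0))
paneltop 1949 (array([498.4, 237.6]), array([ 92.2, 495.9]), 88.64, np.float64(268.8))
board n 4153 slope 31.631960977692536 u [ 0.07568653 -0.84806384  0.52446094] C [0.51736204 0.05392468 0.09535901] rect (238.01466369628906, 151.393798828125) 0.2376609593629837
zrange [0.03665458 0.15609013]
side0 red 72 (array([526.5,   5.3]), array([191. ,  42.1]), 10.54, np.float64(97.5))
strip 0 (array([0., 0.]), array([0., 0.]), 0.0, np.float64(nan))
paneltop 1328 (array([497.3, 232.8]), array([ 89.4, 496. ]), 89.02, np.float64(270.4))
board n 3091 slope 31.77720124931039 u [ 0.08225423 -0.84611357  0.52661757] C [0.51530502 0.05026007 0.09566315] rect (238.1280059814453, 153.34848022460938) 0.9427762627601624
zrange [0.0363931  0.15613911]
  return np.nanmean(a, axis, out=out, keepdims=keepdims)
```

View pics/crop.png

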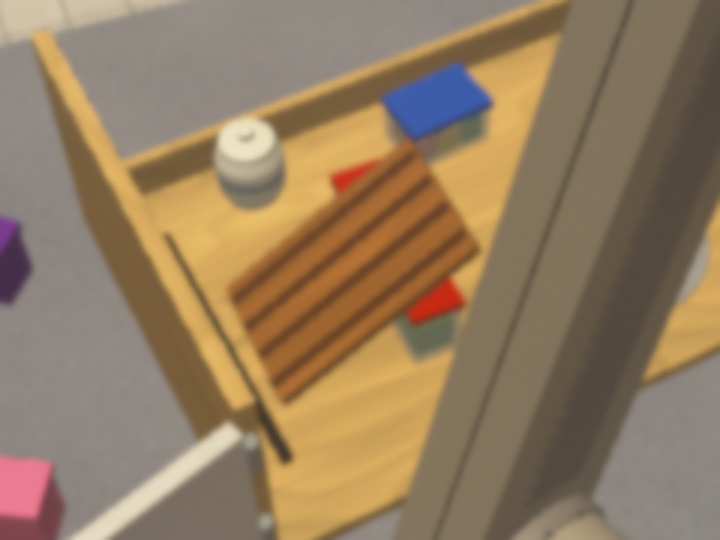

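The crop shows a red lid over a clear body under the board, so this is the right tub. The sizes check out: board 238x152 mm, slope 31.7°, strip top z = 29 mm. Next I work out the pregrasp.

```bash
cat >> h.py <<'E'
PY=np.array([-.143,.990,0]);
def frame(z,y):
    z=np.array(z,float);z/=np.linalg.norm(z);y=np.array(y,float);y-=z*(y@z);y/=np.linalg.norm(y)
    return np.c_[np.cross(y,z),y,z]
def row(p,M,s=None,cur=None):
    s=s or get_state();C,c=cur or (R.from_quat(s["tcp_rot"]).as_matrix(),s["ee_pos"])
    return np.round(np.r_[C.T@(np.array(p)-c)/.8,R.from_matrix(C.T@M).as_rotvec()/np.pi],4)
E
python3 - <<'E'
from h import *
f=grab_frame("wrist");print(f["hand_eye"].round(3))
u=np.array([.079,-.847,.526]);n=np.array([-.049,.525,.85])
M=frame(-u,-n);e=np.array([.5262,-.0532,.151])
print(list(row(e+u*.209,M)),e+u*.209)
E
```

```text
[[-0.001  0.947  0.32   0.083]
 [ 1.     0.001  0.     0.   ]
 [-0.     0.32  -0.947  0.03 ]
 [ 0.     0.     0.     1.   ]]
[np.float64(0.4746), np.float64(-0.2169), np.float64(0.179), np.float64(0.3192), np.float64(0.061), np.float64(0.1093)] [ 0.542711 -0.230223  0.260934]
```

```bash
python3 -m creep '[[0.475,-0.217,0.179,0.319,0.061,0.109],[0.475,-0.217,0.179,0.319,0.061,0.109],[0.475,-0.217,0.179,0.319,0.061,0.109],[0.475,-0.217,0.179,0.319,0.061,0.109],[0.475,-0.217,0.179,0.319,0.061,0.109]]' 0 60
cat > g.py <<'E'
from h import *
import sys
u=np.array([.079,-.847,.526]);n=np.array([-.049,.525,.85])
M=frame(-u,-n);e=np.array([.5262,-.0532,.151])
if __name__=="__main__":
    s=get_state();print(row(e+u*float(sys.argv[1]),M),s["qpos"].round(2),s["ee_pos"].round(4))
E
python3 g.py .209
```

```text
time: 0.65
ee_pos: [0.4314, -0.3711, 0.3232]
tcp_rot: [0.931, 0.102, -0.016, -0.349]
wrist_force: [0.5, 0.1, -0.9]
finger_gap: 0.0854
finger_force: 0.0
[ 0.1684 -0.0538  0.1586  0.0959  0.0182  0.0327] [-0.89  0.48 -0.03  1.71  0.33  1.92] [ 0.4314 -0.3711  0.3232]
```

```bash
python3 -m creep '[[0.168,-0.054,0.159,0.096,0.018,0.033],[0.168,-0.054,0.159,0.096,0.018,0.033],[0.168,-0.054,0.159,0.096,0.018,0.033],[0.168,-0.054,0.159,0.096,0.018,0.033],[0.168,-0.054,0.159,0.096,0.018,0.033]]'; python3 g.py .209
python3 - <<'E'
from h import *
snap("wrist","w1");snap("side","s1")
a=cv2.imread("pics/w1.png");b=cv2.imread("pics/s1.png");cv2.imwrite("pics/ws1.png",np.hstack([cv2.resize(a,(400,300)),cv2.resize(b[120:360,180:500],(400,300))]))
E
```

```text
time: 1.15
ee_pos: [0.5423, -0.2272, 0.2582]
tcp_rot: [0.873, 0.043, -0.025, -0.485]
wrist_force: [0.1, -0.7, -0.4]
finger_gap: 0.0857
finger_force: 0.0
[ 0.0001 -0.0009 -0.0051  0.0006  0.0023  0.0007] [-0.63  0.62 -0.04  1.74  0.68  2.1 ] [ 0.5423 -0.2272  0.2582]
```

View pics/ws1.png

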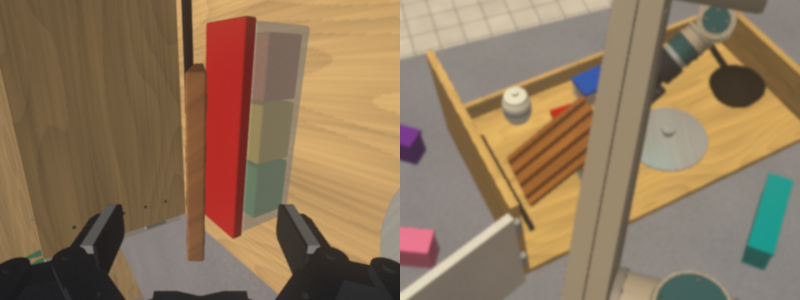

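The wrist view shows the board's end edge as a vertical bar at col ~196 of 400, centred between the open fingers (cols 110 and 290) and aligned with them. Tub and red lid are clear to its right. I advance and close.

```bash
python3 -m creep '[[0,0,0.025,0,0,0],[0,0,0.05,0,0,0],[0,0,0.07,0,0,0],[0,0,0.07,0,0,0],[0,0,0.07,0,0,0]]'; python3 g.py .149
python3 -m creep '[[0,0,0,0,0,0],[0,0,0,0,0,0],[0,0,0,0,0,0],[0,0,0,0,0,0],[0,0,0,0,0,0]]' 0.5 40
python3 -m creep '[[0,0,0,0,0,0],[0,0,0,0,0,0],[0,0,0,0,0,0],[0,0,0,0,0,0],[0,0,0,0,0,0]]' 1 40
```

```text
time: 1.75
ee_pos: [0.5363, -0.1851, 0.2318]
tcp_rot: [0.874, 0.041, -0.022, -0.484]
wrist_force: [-0.3, 0.5, 0.2]
finger_gap: 0.0855
finger_force: 0.0
[ 0.0028 -0.001   0.0074  0.0016  0.0001  0.0004] [-0.59  0.6  -0.13  1.63  0.72  2.15] [ 0.5363 -0.1851  0.2318]
time: 2.25
ee_pos: [0.5366, -0.1841, 0.2312]
tcp_rot: [0.874, 0.042, -0.023, -0.484]
wrist_force: [-0.6, -0.0, -0.8]
finger_gap: 0.0432
finger_force: 0.0
time: 2.75
ee_pos: [0.5365, -0.1836, 0.2316]
tcp_rot: [0.873, 0.041, -0.023, -0.485]
wrist_force: [0.3, 1.6, 3.8]
finger_gap: 0.0128
finger_force: 41.4
```

Gripped: gap 13 mm, and the TCP offset matches 394/7 mm of board geometry. Next I plan the arc about the foot.

```bash
cat > arc.py <<'E'
from h import *
P=np.array([.5075,.1463,.0185])
def pose(phi,yaw):  # yaw 0..1 blend
    h=np.array([.093,-.996,0])*(1-yaw)+np.array([.143,-.990,0])*yaw;h/=np.linalg.norm(h);k=np.array([0,0,1.])
    f=np.radians(phi);u=np.cos(f)*h+np.sin(f)*k;n=-np.sin(f)*h+np.cos(f)*k
    p=P+.394*u+.007*n if phi<=90 else P-.014*h+.394*u-.007*n
    return p,frame(-u,-n)
def rows(start,phis,ys,lift=.001):
    out=[]
    for f,y in zip(phis,ys):
        p,M=pose(f,y);out.append([float(v) for v in row(p+[0,0,lift],M,s=1,cur=start)])
    print(out)
    return M,p+[0,0,lift]
if __name__=="__main__":
    s=get_state();st=(R.from_quat(s["tcp_rot"]).as_matrix(),s["ee_pos"])
    print(row(*pose(31.7,0)))
    st=rows(st,[34,37,40,43,46],[0]*5,.0015)
    st=rows(st,[50,54,58,62,66],[.1,.2,.3,.4,.5],.0015)
    st=rows(st,[70,74,78,81,84],[.6,.7,.8,.9,1],.0015)
    st=rows(st,[87,90,93,95,97],[1]*5,.0015)
E
python3 arc.py
```

```text
[ 0.0023  0.0003 -0.0003  0.0012  0.0004  0.0002]
[[0.0023, -0.021, -0.0006, -0.0116, 0.0004, 0.0002], [0.0023, -0.0467, 0.0014, -0.0282, 0.0004, 0.0002], [0.0023, -0.0723, 0.0048, -0.0449, 0.0004, 0.0002], [0.0024, -0.0976, 0.0096, -0.0616, 0.0003, 0.0002], [0.0024, -0.1227, 0.0157, -0.0782, 0.0003, 0.0003]]
[[0.0016, -0.0343, 0.0018, -0.0222, -0.0011, -0.0012], [0.0028, -0.0685, 0.006, -0.0444, -0.0021, -0.0025], [0.0038, -0.1022, 0.0126, -0.0667, -0.003, -0.0038], [0.0045, -0.1354, 0.0215, -0.0889, -0.0038, -0.0052], [0.0048, -0.168, 0.0327, -0.1111, -0.0045, -0.0067]]
[[0.0008, -0.0343, 0.0018, -0.0222, -0.0006, -0.0015], [0.0013, -0.0685, 0.006, -0.0444, -0.0011, -0.003], [0.0014, -0.1022, 0.0126, -0.0667, -0.0015, -0.0046], [0.0014, -0.1272, 0.0191, -0.0833, -0.0018, -0.0062], [0.0011, -0.1518, 0.0268, -0.1, -0.0021, -0.0078]]
[[0.0, -0.0258, 0.0011, -0.0167, 0.0, 0.0], [0.0, -0.0514, 0.0036, -0.0333, -0.0, 0.0], [0.0, -0.0771, 0.0065, -0.05, -0.0, 0.0], [0.0, -0.094, 0.0092, -0.0611, 0.0, 0.0], [0.0, -0.1109, 0.0125, -0.0722, 0.0, 0.0]]
```

```bash
python3 -m creep '[[0,-0.021,-0.001,-0.012,0,0],[0,-0.047,0.001,-0.028,0,0],[0,-0.072,0.005,-0.045,0,0],[0,-0.098,0.010,-0.062,0,0],[0,-0.123,0.016,-0.078,0,0]]' 1 80
python3 -m creep '[[0,0,0,0,0,0]]'
python3 -c "
from arc import *
print(row(*pose(46,0)))"
```

```text
time: 3.25
ee_pos: [0.5305, -0.1214, 0.3078]
tcp_rot: [0.927, 0.045, -0.018, -0.371]
wrist_force: [0.4, -0.5, -3.3]
finger_gap: 0.0124
finger_force: 79.8
time: 3.35
ee_pos: [0.5307, -0.1203, 0.3095]
tcp_rot: [0.927, 0.046, -0.016, -0.372]
wrist_force: [0.4, -1.2, -3.3]
finger_gap: 0.0119
finger_force: 79.6
[0.0021 0.0033 0.0016 0.0017 0.0002 0.0021]
```

```bash
python3 -m creep '[[0.002,-0.034,0.002,-0.022,-0.001,-0.001],[0.003,-0.068,0.006,-0.044,-0.002,-0.002],[0.004,-0.102,0.013,-0.067,-0.003,-0.004],[0.004,-0.135,0.022,-0.089,-0.004,-0.005],[0.005,-0.168,0.033,-0.111,-0.004,-0.007]]'
python3 -m creep '[[0.001,-0.034,0.002,-0.022,-0.001,-0.002],[0.001,-0.068,0.006,-0.044,-0.001,-0.003],[0.001,-0.102,0.013,-0.067,-0.002,-0.005],[0.001,-0.127,0.019,-0.083,-0.002,-0.006],[0.001,-0.152,0.027,-0.100,-0.002,-0.008]]'
python3 -m creep '[[0,0,0,0,0,0]]'
python3 -c "
from arc import *
print(row(*pose(84,1)))
snap('wrist','w2');snap('top','t2');snap('side','s2')
a=cv2.imread('pics/t2.png');b=cv2.imread('pics/s2.png');cv2.imwrite('pics/ts2.png',np.hstack([cv2.resize(a[90:330,160:480],(400,300)),cv2.resize(b[120:360,180:500],(400,300))]))"
```

```text
time: 3.85
ee_pos: [0.5239, -0.0065, 0.3823]
tcp_rot: [0.977, 0.059, -0.011, -0.206]
wrist_force: [-0.1, 0.3, -0.3]
finger_gap: 0.0117
finger_force: 80.0
time: 4.35
ee_pos: [0.5108, 0.1132, 0.4141]
tcp_rot: [0.996, 0.073, -0.001, -0.052]
wrist_force: [-2.6, 0.1, 10.1]
finger_gap: 0.0122
finger_force: 81.7
time: 4.45
ee_pos: [0.5108, 0.1143, 0.4142]
tcp_rot: [0.996, 0.075, -0.001, -0.052]
wrist_force: [-0.6, -1.2, 11.3]
finger_gap: 0.0118
finger_force: 81.6
[ 0.0016  0.003   0.0036  0.0003 -0.0019  0.002 ]
```

View pics/ts2.png

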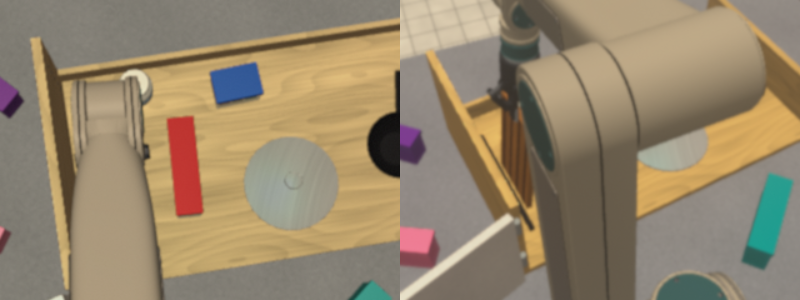

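The board is nearly upright and the red tub is fully visible (top crop, centre (185,165)). The foot stands just in front of the strip, pressing ~11 N on the floor. I check its distance to the panel from the side depth.

```bash
cat > bd.py <<'E'
from h import *
W=np.array([.517,.227,.018])
def bd(n):
    d=np.load(n+".npz");w=d["w"];hsv=cv2.cvtColor(d["im"],cv2.COLOR_RGB2HSV);H,S,V=[hsv[...,i].astype(int) for i in range(3)]
    q=w-W;yw=q@PY;xw=q@np.array([.99,.143,0]);z=q[...,2]
    m=(H>=4)&(H<15)&(S>110)&(V<170)&(yw>-.13)&(yw<.02)&(abs(xw)<.15)&(z>.0)&(z<.26)&(w[...,2]>0)
    m=cv2.erode(m.astype(np.uint8),np.ones((3,3)))>0
    Q=np.c_[xw[m],yw[m],z[m]]
    for k in range(3):
        A=np.c_[Q[:,0],Q[:,2],np.ones(len(Q))];c=np.linalg.lstsq(A,Q[:,1],rcond=None)[0];r=Q[:,1]-A@c;Q=Q[abs(r)<max(.005,2*r.std())]
    print(n,len(Q),"yaw",np.degrees(c[0]).round(1),"lean",np.degrees(np.arctan(c[1])).round(1),"visible face at floor y",c[2].round(4),"x mid",Q[:,0].min().round(3),Q[:,0].max().round(3),"z",Q[:,2].min().round(3),Q[:,2].max().round(3))
if __name__=="__main__":
    import sys;[bd(a) for a in sys.argv[1:]]
E
python3 bd.py s2 t2
```

```text
s2 811 yaw 0.2 lean -7.6 visible face at floor y -0.0595 x mid -0.097 0.041 z 0.026 0.239
  ret = _var(a, axis=axis, dtype=dtype, out=out, ddof=ddof,
  arrmean = um.true_divide(arrmean, div, out=arrmean,
  ret = ret.dtype.type(ret / rcount)
Traceback (most recent call last):
  File "bd.py", line 13, in <module>
    import sys;[bd(a) for a in sys.argv[1:]]
                ~~^^^
  File "bd.py", line 11, in bd
    print(n,len(Q),"yaw",np.degrees(c[0]).round(1),"lean",np.degrees(np.arctan(c[1])).round(1),"visible face at floor y",c[2].round(4),"x mid",Q[:,0].min().round(3),Q[:,0].max().round(3),"z",Q[:,2].min().round(3),Q[:,2].max().round(3))
                                                                                                                                               ~~~~~~~~~~^^
ValueError: zero-size array to reduction operation minimum which has no identity
```

Foot face (+y) is 60 mm from the panel, as wanted. I continue over vertical with a little lift.

```bash
python3 -m creep '[[0,-0.026,-0.002,-0.017,0,0],[0,-0.051,0.0005,-0.033,0,0],[0,-0.077,0.0035,-0.050,0,0],[0,-0.094,0.006,-0.061,0,0],[0,-0.111,0.0095,-0.072,0,0]]'
python3 -m creep '[[0,0,0,0,0,0]]'
python3 -c "
from arc import *
print(row(*pose(97,1)))
snap('side','s3')"; python3 bd.py s3
```

```text
time: 5.1
ee_pos: [0.5055, 0.1599, 0.4158]
tcp_rot: [0.994, 0.102, 0.006, 0.041]
wrist_force: [-4.0, 6.8, 14.2]
finger_gap: 0.0117
finger_force: 92.5
time: 5.2
ee_pos: [0.5055, 0.1602, 0.4158]
tcp_rot: [0.994, 0.103, 0.006, 0.041]
wrist_force: [-2.6, 6.4, 11.1]
finger_gap: 0.0122
finger_force: 90.4
[ 0.0032 -0.0516  0.0025 -0.0127 -0.0033  0.0196]
s3 367 yaw 3.3 lean -0.6 visible face at floor y -0.0704 x mid -0.055 0.032 z 0.031 0.242
```

```bash
python3 -c "
from arc import *
s=get_state();print(s['qpos'].round(3),s['qd'].round(3),s['effort'].round(1),s['ft_torque'].round(2))"
python3 -m creep '[[0,-0.02,0,0,0,0],[0,-0.02,0,0,0,0]]'
python3 -c "
from arc import *
s=get_state();print(s['qpos'].round(3),s['ft_torque'].round(2))
print(row(*pose(97,1)))"
```

```text
[ 0.203  0.103 -0.215  1.248 -0.082  3.139] [-0.005 -0.002 -0.002 -0.002  0.004 -0.001] [ -3.5 -29.5  25.3  -0.8  -3.5   0.1] [2.72 1.06 0.04]
time: 5.45
ee_pos: [0.5042, 0.1661, 0.4158]
tcp_rot: [0.993, 0.108, 0.007, 0.039]
wrist_force: [-3.9, 4.7, 16.0]
finger_gap: 0.012
finger_force: 85.0
[ 0.214  0.104 -0.214  1.247 -0.08   3.14 ] [ 1.49  1.33 -0.23]
[ 0.0037 -0.044   0.0033 -0.0135 -0.0041  0.0228]
```

Joint 6 is at its limit (3.14), so the arm stalled. I let the tool yaw back a few degrees while moving on, and lift slightly.

```bash
python3 -m creep '[[0,0,-0.002,0,0,-0.02],[0,-0.012,-0.002,-0.005,0,-0.03],[0,-0.025,-0.002,-0.012,0,-0.035],[0,-0.038,-0.001,-0.017,0,-0.04],[0,-0.050,0,-0.022,0,-0.04]]'
python3 -m creep '[[0,0,0,0,0,0]]'
python3 -c "
from arc import *
s=get_state();print(s['qpos'].round(3),s['ft_torque'].round(2))
p=s['ee_pos']-[.517,.227,.018];print('yw',p@PY);M=R.from_quat(s['tcp_rot']).as_matrix();print('tool z',M[:,2].round(3),'y',M[:,1].round(3))
snap('side','s4');snap('wrist','w4')"; python3 bd.py s4
```

```text
time: 5.95
ee_pos: [0.4957, 0.2033, 0.4126]
tcp_rot: [0.982, 0.169, 0.008, 0.08]
wrist_force: [-6.5, -2.6, 20.2]
finger_gap: 0.012
finger_force: 82.6
time: 6.05
ee_pos: [0.4955, 0.2036, 0.4126]
tcp_rot: [0.982, 0.169, 0.008, 0.08]
wrist_force: [-5.1, -2.4, 18.2]
finger_gap: 0.0121
finger_force: 82.4
[ 0.305  0.121 -0.204  1.252 -0.16   3.105] [-1.41  0.99 -0.45]
yw -0.020056517341352786
tool z [ 0.042 -0.154 -0.987] y [ 0.331 -0.93   0.159]
s4 171 yaw 10.9 lean 9.1 visible face at floor y -0.0749 x mid -0.064 0.021 z 0.051 0.223
```

Board leans ~9°, yawed ~11° because of the joint limit; this I will square later. I lean it a bit further and then ease the fingers open partly.

```bash
python3 -m creep '[[0,-0.008,-0.002,-0.005,0,0],[0,-0.016,-0.002,-0.010,0,0],[0,-0.024,-0.0015,-0.016,0,0],[0,-0.024,-0.0015,-0.016,0,0]]'
python3 -c "
from arc import *
s=get_state();print(s['qpos'].round(3),s['ft_torque'].round(2))
p=s['ee_pos']-[.517,.227,.018];print('yw',p@PY);M=R.from_quat(s['tcp_rot']).as_matrix();print('tool z',M[:,2].round(3),'y',M[:,1].round(3))
snap('side','s5');snap('top','t5');snap('wrist','w5')
a=cv2.imread('pics/w5.png');b=cv2.imread('pics/s5.png');cv2.imwrite('pics/ws5.png',np.hstack([cv2.resize(a,(400,300)),cv2.resize(b[100:340,180:500],(400,300))]))"; python3 bd.py s5
```

```text
time: 6.55
ee_pos: [0.4901, 0.2181, 0.41]
tcp_rot: [0.98, 0.171, 0.011, 0.102]
wrist_force: [-5.7, -0.3, 15.4]
finger_gap: 0.012
finger_force: 81.9
[ 0.343  0.127 -0.205  1.251 -0.206  3.14 ] [-0.8   0.86 -0.4 ]
yw -0.005006122187830727
tool z [ 0.057 -0.196 -0.979] y [ 0.333 -0.92   0.204]
s5 120 yaw 11.2 lean 11.1 visible face at floor y -0.075 x mid -0.063 0.016 z 0.074 0.224
```

View pics/ws5.png

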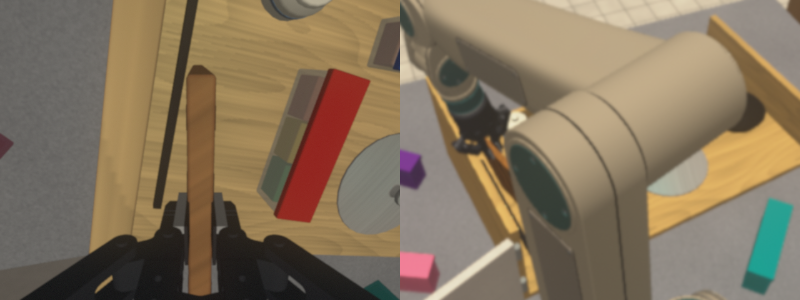

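The wrist view shows the board's upper end (col 200) leaning toward the panel (cols 100-160), behind the strip (175,100), with yaw ~10°. The fingers are clear of the panel, so I open a little and look.

```bash
python3 -m creep '[[0,0,0,0,0,0],[0,0,0,0,0,0],[0,0,0,0,0,0]]' 0.78 20
python3 -m creep '[[0,0,0,0,0,0],[0,0,0,0,0,0],[0,0,0,0,0,0]]' 0.7
python3 -c "
from arc import *
snap('side','s6');snap('wrist','w6')
a=cv2.imread('pics/w6.png');b=cv2.imread('pics/s6.png');cv2.imwrite('pics/ws6.png',np.hstack([cv2.resize(a,(400,300)),cv2.resize(b[100:340,180:500],(400,300))]))"; python3 bd.py s6
```

```text
time: 7.0
ee_pos: [0.4897, 0.218, 0.4064]
tcp_rot: [0.98, 0.171, 0.01, 0.101]
wrist_force: [0.1, 0.1, 0.5]
finger_gap: 0.0189
finger_force: 0.1
time: 7.3
ee_pos: [0.4894, 0.2183, 0.4071]
tcp_rot: [0.98, 0.171, 0.01, 0.101]
wrist_force: [0.0, -0.5, 0.5]
finger_gap: 0.0254
finger_force: 0.2
s6 95 yaw 11.6 lean 13.0 visible face at floor y -0.0752 x mid -0.093 0.001 z 0.077 0.234
```

View pics/ws6.png

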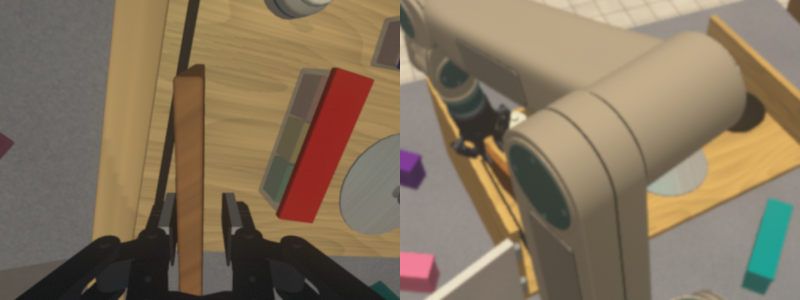

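The board now rests on the panel-side finger. I let it down further toward the panel, watching the force.

```bash
python3 -m creep '[[0,-0.004,-0.001,0,0,0],[0,-0.008,-0.001,0,0,0],[0,-0.012,-0.001,0,0,0],[0,-0.012,-0.001,0,0,0]]' 0.66
python3 -c "
from arc import *
snap('side','s7');s=get_state();p=s['ee_pos']-[.517,.227,.018];print('yw',p@PY,s['qpos'][5])"; python3 bd.py s7
```

```text
time: 7.8
ee_pos: [0.4884, 0.2213, 0.408]
tcp_rot: [0.979, 0.174, 0.012, 0.102]
wrist_force: [0.8, -7.8, 5.8]
finger_gap: 0.0287
finger_force: 5.7
yw -0.0016213717718710165 3.140545602282205
s7 74 yaw 11.3 lean 14.0 visible face at floor y -0.0753 x mid -0.097 -0.004 z 0.087 0.228
```

```bash
python3 -m creep '[[0,0.002,-0.010,0,0,0],[0,0.004,-0.020,0,0,0],[0,0.006,-0.030,0,0,0],[0,0.008,-0.040,0,0,0],[0,0.010,-0.050,0,0,0]]'
python3 -m creep '[[0,0.010,-0.05,0,0,0],[0,0.020,-0.1,0,0,0],[0,0.020,-0.1,0,0,0],[0,0.020,-0.1,0,0,0],[0,0.020,-0.1,0,0,0]]'
python3 -c "
from arc import *
snap('side','s8');snap('wrist','w8')
a=cv2.imread('pics/w8.png');b=cv2.imread('pics/s8.png');cv2.imwrite('pics/ws8.png',np.hstack([cv2.resize(a,(400,300)),cv2.resize(b[100:340,180:500],(400,300))]))"; python3 bd.py s8 w8
```

```text
time: 8.35
ee_pos: [0.4883, 0.2228, 0.4482]
tcp_rot: [0.98, 0.175, 0.011, 0.099]
wrist_force: [0.0, 0.3, -0.7]
finger_gap: 0.029
finger_force: 0.0
time: 8.85
ee_pos: [0.4891, 0.223, 0.5279]
tcp_rot: [0.98, 0.175, 0.01, 0.099]
wrist_force: [-0.3, -0.6, -0.3]
finger_gap: 0.0296
finger_force: 0.0
s8 31 yaw 11.9 lean 15.0 visible face at floor y -0.0747 x mid -0.101 0.011 z 0.142 0.224
w8 200 yaw 11.0 lean 15.6 visible face at floor y -0.0892 x mid -0.077 0.045 z 0.13 0.237
```

View pics/ws8.png

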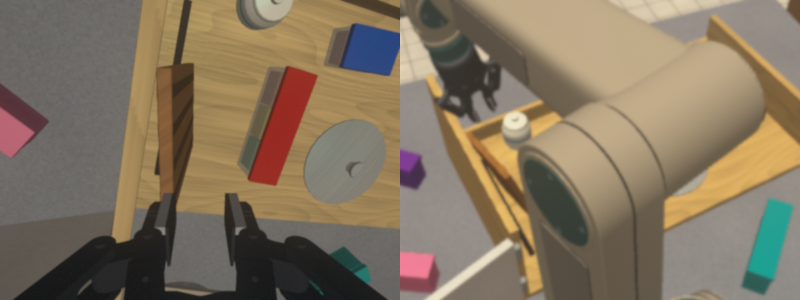

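The board now stands leaning at the panel: its far top corner is at (160,70), touching the panel, yawed ~11°. Jar, blue tub and lid are undisturbed. Pushing the tub squarely will square the foot against the strip. I measure the tub from this view.

```bash
cat > tb.py <<'E'
from h import *
import sys
W=np.array([.517,.227,.018])
def tub(n):
    d=np.load(n+".npz");w=d["w"];hsv=cv2.cvtColor(d["im"],cv2.COLOR_RGB2HSV);H,S,V=[hsv[...,i].astype(int) for i in range(3)]
    m=((H<5)|(H>174))&(S>170)&(w[...,2]>.088)&(w[...,2]<.11)&(w[...,0]>.3)
    nn,lab,st,_=cv2.connectedComponentsWithStats(m.astype(np.uint8));m=lab==1+st[1:,4].argmax()
    q=w[m]-W;Q=np.c_[q@np.array([.99,.143,0]),q@PY]
    c,s,a=cv2.minAreaRect((Q*1000).astype(np.float32));print(n,m.sum(),"tub wall-frame c",np.round(c,1),"size",np.round(s,1),"ang",round(a,1),"z",np.median(w[m][:,2]).round(4))
def lid(n):
    pass
if __name__=="__main__": [tub(a) for a in sys.argv[1:]]
E
python3 tb.py w8 t2 w6
python3 - <<'E'
from h import *
s=get_state()
X=np.array([.99,.143,0]);print(s["qpos"].round(2))
print(row(s["ee_pos"]+[-.03,-.22,0],frame([0,0,-1],X)))
E
```

```text
w8 8691 tub wall-frame c [ -14.6 -228.2] size [ 53.3 196.3] ang 86.5 z 0.0976
t2 1534 tub wall-frame c [ -15.3 -227.4] size [ 51.3 197. ] ang 86.7 z 0.0957
w6 15288 tub wall-frame c [ -14.6 -228.1] size [ 54.6 197.4] ang 86.6 z 0.0977
[ 0.35  0.09 -0.    1.49 -0.2   3.14]
[-0.1299  0.24    0.0505  0.0496  0.0475 -0.4317]
```

```bash
python3 - <<'E'
from h import *
X=np.array([.99,.143,0]);print(row([.543,-.06,.42],frame([0,0,-1],X)))
E
```

```text
[-0.0563  0.3217  0.2025  0.0496  0.0475 -0.4317]
```

```bash
python3 -m creep '[[-0.056,0.322,0.1,0.05,0.048,-0.432],[-0.056,0.322,0.1,0.05,0.048,-0.432],[-0.056,0.322,0.2,0.05,0.048,-0.432],[-0.056,0.322,0.2,0.05,0.048,-0.432],[-0.056,0.322,0.2,0.05,0.048,-0.432]]' 0.3
python3 - <<'E'
from h import *
X=np.array([.99,.143,0]);print(row([.543,-.06,.42],frame([0,0,-1],X)), get_state()["qpos"].round(2))
E
```

```text
time: 9.45
ee_pos: [0.5291, 0.0144, 0.4588]
tcp_rot: [0.869, 0.492, 0.006, 0.052]
wrist_force: [0.4, 0.2, -0.7]
finger_gap: 0.0597
finger_force: 0.0
[-0.0686  0.0577  0.0572  0.0251  0.0232 -0.2177] [-0.08  0.06 -0.18  1.27 -0.08  2.03]
```

```bash
python3 -m creep '[[-0.069,0.058,0.057,0.025,0.023,-0.218],[-0.069,0.058,0.057,0.025,0.023,-0.218],[-0.069,0.058,0.057,0.025,0.023,-0.218],[-0.069,0.058,0.057,0.025,0.023,-0.218],[-0.069,0.058,0.057,0.025,0.023,-0.218]]'
python3 -m creep '[[0,0,0,0,0,-0.24],[0,0,0,0,0,-0.24],[0,0,0,0,0,-0.24],[0,0,0,0,0,-0.24],[0,0,0,0,0,-0.24]]'
python3 -m creep '[[0,0,0,0,0,-0.24],[0,0,0,0,0,-0.24],[0,0,0,0,0,-0.24],[0,0,0,0,0,-0.24],[0,0,0,0,0,-0.24]]'
python3 -m creep '[[0,0,0,0,0,-0.24],[0,0,0,0,0,-0.24],[0,0,0,0,0,-0.24],[0,0,0,0,0,-0.24],[0,0,0,0,0,-0.24]]'
python3 -m creep '[[0,0,0,0,0,-0.24],[0,0,0,0,0,-0.24],[0,0,0,0,0,-0.24],[0,0,0,0,0,-0.24],[0,0,0,0,0,-0.24]]' | tail -5
cat > pv.py <<'E'
from h import *
import sys
x,y,z=map(float,sys.argv[1:4]);X=np.array([.99,.143,0])
p=np.array([.517,.227,0])+x*X+y*PY;p[2]=z
s=get_state();print("row to wall-frame target",row(p,frame([0,0,-1],-X)),s["qpos"].round(2),"F",s["wrist_force"].round(1))
E
python3 pv.py -.015 -.292 .42
python3 -c "
from h import *
snap('wrist','w9');snap('top','t9')"; python3 tb.py w9 t9; python3 bd.py t9
```

```text
time: 9.95
ee_pos: [0.5426, -0.0596, 0.4202]
tcp_rot: [0.655, 0.755, -0.001, -0.001]
wrist_force: [-0.0, 0.5, 0.0]
finger_gap: 0.0598
finger_force: 0.0
time: 10.45
ee_pos: [0.5426, -0.0589, 0.4205]
tcp_rot: [0.332, 0.943, -0.001, -0.0]
wrist_force: [-0.1, 0.2, 0.4]
finger_gap: 0.0599
finger_force: 0.0
time: 10.95
ee_pos: [0.5426, -0.0589, 0.4205]
tcp_rot: [-0.037, 0.999, -0.0, -0.001]
wrist_force: [0.2, -1.0, 0.6]
finger_gap: 0.0602
finger_force: 0.0
time: 11.45
ee_pos: [0.5426, -0.0589, 0.4205]
tcp_rot: [-0.4, 0.916, -0.0, -0.001]
wrist_force: [-0.0, -0.4, 0.1]
finger_gap: 0.0597
finger_force: 0.0
ee_pos: [0.5426, -0.0589, 0.4205]
tcp_rot: [0.708, -0.706, -0.0, 0.001]
wrist_force: [-0.8, -0.0, -0.7]
finger_gap: 0.0599
finger_force: 0.0
row to wall-frame target [ 0.0066 -0.0016  0.0007  0.0003 -0.0003 -0.0448] [-0.23  0.13 -0.18  1.27 -0.   -1.8 ] F [-0.8 -0.  -0.7]
w9 16484 tub wall-frame c [ -14.6 -230.5] size [ 53.7 197.5] ang 86.9 z 0.0977
t9 338 tub wall-frame c [  37.7 -221.5] size [38.1 92.2] ang 81.8 z 0.0956
t9 1644 yaw 11.0 lean 15.2 visible face at floor y -0.0848 x mid -0.095 0.053 z 0.021 0.241
```

```bash
python3 -m creep '[[0.007,-0.002,0.05,0,0,-0.045],[0.007,-0.002,0.11,0,0,-0.045],[0.007,-0.002,0.16,0,0,-0.045],[0.007,-0.002,0.22,0,0,-0.045],[0.007,-0.002,0.25,0,0,-0.045]]'
python3 pv.py -.015 -.292 .207
```

```text
time: 12.55
ee_pos: [0.5424, -0.0643, 0.2173]
tcp_rot: [0.753, -0.658, -0.002, 0.002]
wrist_force: [-1.1, -1.2, -0.1]
finger_gap: 0.0598
finger_force: 0.0
row to wall-frame target [ 0.0001 -0.002   0.0129  0.0018  0.0003 -0.0029] [-0.24  0.31 -0.42  0.85 -0.   -1.94] F [-1.1 -1.2 -0.1]
```

```bash
python3 -m creep '[[0,-0.002,0.012,0.002,0,-0.003],[0,-0.002,0.012,0.002,0,-0.003],[-0.02,-0.002,0.012,0.002,0,-0.003],[-0.035,-0.002,0.012,0.002,0,-0.003],[-0.05,-0.002,0.012,0.002,0,-0.003]]'
python3 -m creep '[[-0.015,0,0,0,0,0],[-0.03,0,0,0,0,0],[-0.045,0,0,0,0,0],[-0.06,0,0,0,0,0],[-0.07,0,0,0,0,0]]'
python3 pv.py -.015 -.18 .207
python3 -c "
from h import *
snap('wrist','w10');snap('top','t10');snap('side','s10')"; python3 tb.py w10 t10;python3 bd.py s10
```

```text
time: 13.05
ee_pos: [0.5425, -0.0246, 0.2146]
tcp_rot: [0.757, -0.653, 0.006, -0.003]
wrist_force: [0.2, -3.8, 1.8]
finger_gap: 0.0599
finger_force: 0.6
time: 13.55
ee_pos: [0.5325, 0.0315, 0.2122]
tcp_rot: [0.758, -0.653, 0.003, -0.002]
wrist_force: [-0.0, -5.1, 1.9]
finger_gap: 0.0595
finger_force: 0.4
row to wall-frame target [-0.0196  0.0029  0.0064 -0.0023 -0.0005  0.0015] [-0.06  0.29 -0.45  0.82 -0.   -1.78] F [-0.  -5.1  1.9]
w10 182 tub wall-frame c [  35.1 -181.1] size [2.5 7.6] ang 87.7 z 0.0929
t10 54 tub wall-frame c [  55.  -129.2] size [ 8.2 52.1] ang 81.3 z 0.0955
s10 17 yaw 11.2 lean 14.7 visible face at floor y -0.0739 x mid -0.1 0.008 z 0.176 0.232
```

```bash
python3 -m creep '[[-0.012,0,0,0,0,0],[-0.024,0,0,0,0,0],[-0.036,0,0,0,0,0],[-0.048,0,0,0,0,0],[-0.058,0,0,0,0,0]]'
python3 -m creep '[[-0.002,0,0,0,0,0],[-0.004,0,0,0,0,0],[-0.006,0,0,0,0,0],[-0.008,0,0,0,0,0],[-0.010,0,0,0,0,0]]'
python3 pv.py -.015 -.134 .212
python3 -c "
from h import *
snap('side','s11');snap('top','t11')
b=cv2.imread('pics/s11.png');a=cv2.imread('pics/t11.png');cv2.imwrite('pics/ts11.png',np.hstack([cv2.resize(a[90:330,160:480],(400,300)),cv2.resize(b[140:320,180:420],(400,300))]))"; python3 bd.py s11
```

```text
time: 14.2
ee_pos: [0.5257, 0.0769, 0.212]
tcp_rot: [0.757, -0.653, 0.003, -0.002]
wrist_force: [-0.7, -6.7, 0.1]
finger_gap: 0.06
finger_force: 3.1
time: 14.7
ee_pos: [0.5251, 0.0836, 0.2123]
tcp_rot: [0.757, -0.653, 0.004, -0.002]
wrist_force: [0.2, -6.3, 0.9]
finger_gap: 0.0601
finger_force: 2.8
row to wall-frame target [-0.0113  0.0032  0.0004 -0.0025 -0.0013  0.0011] [ 0.04  0.29 -0.46  0.81 -0.   -1.68] F [ 0.2 -6.3  0.9]
s11 141 yaw -3.6 lean 15.2 visible face at floor y -0.0849 x mid -0.091 -0.023 z 0.085 0.237
```

View pics/ts11.png

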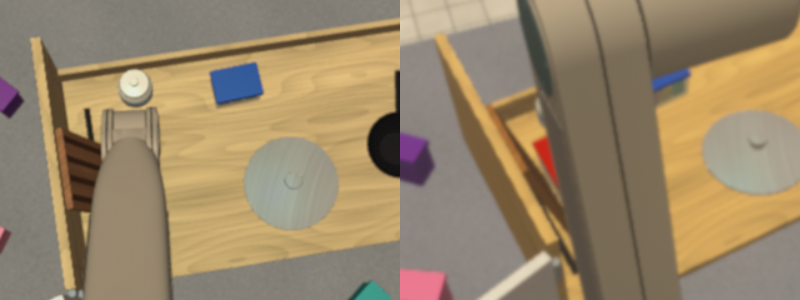

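The top crop shows the board's top edge flush along the panel, with the tub pushed to its foot and the other things in place. I give one more small push, then back away and inspect.

```bash
python3 -m creep '[[-0.002,0,0,0,0,0],[-0.004,0,0,0,0,0],[-0.006,0,0,0,0,0],[-0.008,0,0,0,0,0],[-0.008,0,0,0,0,0]]'
python3 -m creep '[[0.02,0,0,0,0,0],[0.06,0,0,0,0,0],[0.08,0,-0.05,0,0,0],[0.10,0,-0.11,0,0,0],[0.12,0,-0.17,0,0,0]]'
python3 -m creep '[[0.05,0,-0.05,0,0,0],[0.1,0,-0.1,0,0,0],[0.15,0,-0.15,0,0,0],[0.15,0,-0.15,0,0,0],[0.15,0,-0.15,0,0,0]]'
python3 -c "
from h import *
snap('side','s12');snap('top','t12')
b=cv2.imread('pics/s12.png');a=cv2.imread('pics/t12.png');cv2.imwrite('pics/ts12.png',np.hstack([cv2.resize(a[90:330,160:480],(400,300)),cv2.resize(b[140:320,180:420],(400,300))]))"; python3 bd.py s12;python3 bd.py t12;python3 tb.py s12 t12
```

```text
time: 15.3
ee_pos: [0.5243, 0.0901, 0.2124]
tcp_rot: [0.757, -0.653, 0.004, -0.002]
wrist_force: [0.5, -5.4, 0.7]
finger_gap: 0.0593
finger_force: 2.5
time: 15.8
ee_pos: [0.5365, -0.004, 0.3482]
tcp_rot: [0.757, -0.653, 0.002, -0.003]
wrist_force: [1.9, -0.7, -0.4]
finger_gap: 0.06
finger_force: 0.0
time: 16.3
ee_pos: [0.5548, -0.1241, 0.4706]
tcp_rot: [0.756, -0.654, 0.006, -0.005]
wrist_force: [-1.0, 0.3, -0.5]
finger_gap: 0.06
finger_force: 0.0
s12 112 yaw 0.2 lean 12.0 visible face at floor y -0.0656 x mid -0.091 0.027 z 0.072 0.239
t12 1810 yaw 0.0 lean 14.3 visible face at floor y -0.0718 x mid -0.086 0.06 z 0.023 0.24
s12 956 tub wall-frame c [ -19.8 -101.2] size [ 51.1 194.4] ang 89.9 z 0.0976
t12 1619 tub wall-frame c [-15.9 -97.8] size [196.9  54.1] ang 0.2 z 0.0958
```

View pics/ts12.png

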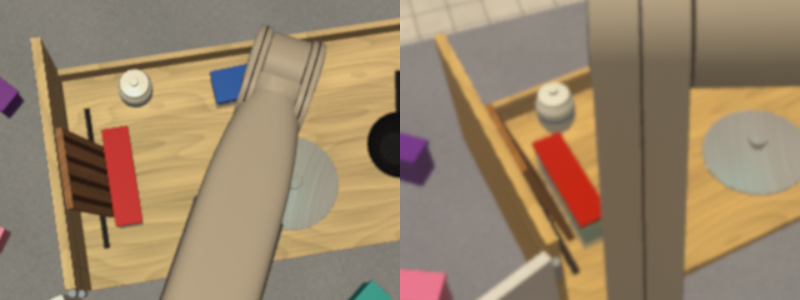

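The board is square to the panel (yaw 0°, lean 14°), with its front foot at -72 mm. The tub face is at about -71 mm, square and centred, and the arm is clear, so I hand in.

```bash
python3 -c "
from station import *
print(sign_off())"
```

```text
the job is handed in; nothing more can be done
None
```

I handed in the job: the board leans on the left panel at about 14°, its foot just in front of the strip, and the red-lidded tub is squarely up against it. `sign_off()` returned no verdict.

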